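# Lay out a conservator's kit in order of use and close the roll-top store

## Robot

A 6-joint arm with a two-finger parallel gripper is mounted at the origin on the work surface. World frame = base frame: x ahead of the robot, y to its left, z up, the work surface at z = 0. Lengths are in m, angles in rad, forces in N, time in s.
With the tool pointing down it reaches from about 0.3 to 0.95 m from the base axis. Payload 3.1 kg.
Tool frame: the origin (TCP) lies on the centre line of the jaws, within the pads' length; the fingertips stand 14 mm ahead of it and the grasp point (between the pads) lies 5 mm behind it; x points along the fingers, y is the direction in which the jaws open and shut, and the axes are right-handed (so a half turn about x gives the same grasp; the last joint's range is limited). The gripper opens to 85 mm and grips with 20 to 120 N. Pads are 22 mm wide; open, the fingers measure 114 mm over their backs; the gripper's body (76 mm by 85 mm) begins 54 mm behind the grasp point. The pads swing forward as they close: fully open they stand 13 mm farther back than shut.
Start: joints at [1.107, 0.308, 1.634, -0, 1.2, -0.07], TCP at [0.24, 0.577, 0.245] pointing down, gripper open.
Joint ranges: [-3.06, 3.06], [-0.79, 1.96], [0.05, 2.63], [-1.19, 4.34], [0.05, 2.64], [-2.94, 2.94]. Speed limits (rad/s): [2.79, 2.79, 3.14, 3.14, 3.14, 3.14].

## Interface

Orientations are given as a rotation vector (axis times angle).
In Python, from cell import sense, eyes, ticket gives the robot as it stands.
- The arm moves only by the tool servo_tool, never from a script. Its argument "increments" is a list that holds one entry, the list of rows, each a list of 7 numbers: the turn, a rotation vector about the world's x, y, z in degrees, then the shift along the world's x, y, z in cm, then the opening, from 0 (shut) to 1 (fully open). In form: [[[rx, ry, rz, x, y, z, claw], ...]]. A call has 1 to 12 rows; each row is the pose to reach, as a shift and turn from the pose measured when the call began; what a row does not reach only later rows make up. A row lasts 1/8 s, in which the tool goes at most 62.5 mm and 10.7 degrees, less where a joint would pass 70% of its speed; a pose out of reach is approached as far as the arm can. A call with a gripper value outside its range is refused whole. The fingers move at their own pace and stop on an object; the grip force is fixed at half the most. Time passes only in rows, so rows that repeat a pose let the fingers close. It gives the time, the measured TCP pose, the force and the opening at its end, in the units of the state.
- sense(): the state, without advancing time (a new reading comes with each control period).
- eyes.get_image(name): name is "scene" or "top"; returns a dict with "color" (420x560x3 uint8, red, green, blue), "camera_matrix" (3x3 intrinsics, pixels), "dist_coeffs" ([k1, k2, p1, p2, k3] as OpenCV has them; the pictures are not rectified), "T" (4x4, takes a point from camera to world coordinates). Camera axes: x right, y down, z forward; pixel columns grow to the right and rows downward; lengths in m; the calibration is good to about 2 mm. A picture is of the moment at which its call begins. There is no depth.
- ticket.finish_job(): hands the job in, once; it reports no verdict.
The state is a dict: "time": time; "joints": joint angles; "joint_velocities": joint speeds; "joint_efforts": joint torques, N m; "position": TCP position; "eef_rot": TCP orientation; "contact_force": force on the tool from outside, world axes, zero at the start; "wrist_torque": the same for the moment, N m; "grip_width": opening from 0.0 (shut) to 1.0 (fully open).
Only numpy, scipy, OpenCV 4.12 (cv2) and the standard library are available. Lean on these libraries where they do the work, as an engineer would, in place of code of your own. Each camera call takes 0.05 s, during which the arm holds its last target.

## Task

Lay the probe, the forceps and the spatula from the mat into the three empty bays of the kit tray in the open roll-top store, so that the tray reads in order of use starting from the brush: brush, probe, forceps, spatula, bone folder. Seat each one down between the teeth of both rests with its handle towards the robot and its tip to the back like the brush, setting it down rather than dropping it, and leave the brush, the bone folder and the other things on and beside the mat where they are. Then roll the tambour fully shut over the tray.

Things in the scene. Friction and masses are not known exactly. Their poses are not given: they have to be found in the camera images.
- probe: Needle probe on the mat (mat 3 mm thick): six-sided steel handle 9 mm wide, 9 high, x -62 to +48 mm, then a thin needle with bent end. 30 g. Origin on the handle's axis at half height, near the balance point: grip here; x runs to the tip. Starts with x within 0.38 rad of straight away from the robot; the three instruments lie side by side in any order.
- probe_tip (a point): Tip of the probe, 90 mm along its x from the origin
- forceps: Steel forceps (tweezers) lying on their side on the mat: two rigid bowed arms joined at the heel, x -65 to +82 mm, 9 high, 13 wide over the parallel part x -12 to +32, narrower at the ends. 28 g. Origin on the handle's axis at half height, near the balance point: grip here; x runs to the tip. Start as for the probe.
- forceps_tip (a point): Tips of the forceps, 82 mm along their x from the origin
- spatula: Spatula on the mat: dark wooden handle 12 mm wide, 9 high, x -64 to +36 mm, brass ferrule to +52, then a flat steel leaf 16 wide to +100. 35 g. Origin on the handle's axis at half height, near the balance point: grip here; x runs to the tip. Start as for the probe.
- spatula_tip (a point): Near the end of the spatula's leaf, 96 mm along its x from the origin
- brush: Flat brush, first in the order, already seated in an outermost bay (leftmost or rightmost, it varies): light wooden handle, steel ferrule, dark bristles to the back; 147 mm long, 9 high, at most 15 wide. Origin on the handle near the balance point, x to the bristles. Leave it alone
- folder: Bone folder, last in the order, already seated in the outermost bay opposite the brush: flat ivory-coloured blade 138 x 16 x 5 mm, origin 4.5 mm above the floor of the rests. Leave it alone
- tray: Aluminium kit tray, 192 x 230 mm, 14 mm rim, fixed in the store. Origin: centre of its underside, 78 mm above the bench; x to the back (away from the robot but for a yaw of up to 0.12 rad), y left. Two black toothed rests, 8 mm thick, cross it at x -58 and +22 mm, their floor 16 mm above the origin and 12 above the tray's floor, so fingertips have room between them
- bay1 (a point): Leftmost of five bays, tray y +88 mm: where an instrument's origin lies when seated there (midway between the rests, 4.5 mm above their floor). Bays are 44 mm apart, parted by teeth 13 mm high and 26 wide at the foot with 45 degree flanks, so a bay is 18 mm wide at its floor and 44 at its mouth
- bay2 (a point): Second from left bay, tray y +44 mm: the seated instrument's origin, as for bay1
- bay3 (a point): Middle bay, tray y +0 mm: the seated instrument's origin, as for bay1
- bay4 (a point): Fourth from left bay, tray y -44 mm: the seated instrument's origin, as for bay1
- bay5 (a point): Rightmost bay, tray y -88 mm: the seated instrument's origin, as for bay1
- tambour (a joint): Swing in rad of the slatted roll-top on its arc-shaped track about tambour_axis: 0 fully shut (lead slat over the front wall), 0.86 fully open. Starts open (0.80 to 0.85), stays where it is left; about 3 to 6 N along the track at the handle moves it
- tambour_axis (a point): Centre of the track's arc, midway between the store's sides (50 mm behind and 166 mm below the tray's origin, so below the bench top); the axis runs along the tray's y
- tambour_handle (a point): Middle of the tambour's handle: steel bar 10 mm thick, 90 long along the tray's y, on two posts 80 mm apart, its centre 32 mm off the slats and 286 mm from the axis. Hook or pinch it from above and follow its arc: open it stands 190 mm above the bench, nearly upright; shut it is about 230 mm nearer the robot, 149 mm above the bench and leans 34 deg to the robot. Store sides at most 168 mm high, 264 apart outside
- mirror: Inspection mirror, not part of the kit: 8 mm six-sided steel handle with a 24 mm round mirror, 168 mm long, lying crosswise on the mat beyond the tips. Origin on the handle. Leave it alone
- dish: Covered glass dish, 60 mm across, 17 mm high, at the far left corner of the mat; origin under its centre. Leave it alone
- bottle: Amber bottle, 48 mm across, 85 mm high, between the mat and the store; origin under its centre. Leave it alone
- loupe: Black eye loupe, 42 mm across, 30 mm high, at the right edge of the mat; origin under its centre. Leave it alone
Things that resemble listed ones, but are neither listed nor needed, are in the scene too. What is shaped like the spatula but pink is not meant.

How it is judged:
By the outcome, as a careful person would: the job done as asked, in the order asked, and still so for the second after the job is handed in, with the robot touching nothing.
It also fails if it takes over 72 s, if anything falls off the work surface, if the arm or the gripper's body presses on something with over 40 N, if the wrist force passes 120 N, or if a joint passes its speed limit or range.

## Working session

There is one attempt and no reset: what is moved stays moved. The work goes in short steps, Python scripts to look and compute and a tool call to move; the robot and the scene stay as the last step left them, time stands still between calls to the robot, and variables do not carry over. Pictures are saved under pics/ and viewed, and the job is handed in when it is done.

Besides the shell and the picture viewer there is one more tool, called after ">>>" as name(argument=value, ...), one argument or row to a line, values as JSON. servo_tool: Moves the arm, as the interface text tells. Its arguments: {"type":"object","properties":{"increments":{"type":"array"}},"required":["increments"]}

```bash
mkdir -p pics; ls; python3 - <<'E'
from cell import sense, eyes
import cv2
s=sense();print(s)
for n in ("scene","top"):
    d=eyes.get_image(n);cv2.imwrite(f"pics/{n}0.png",d["color"][:,:,::-1]);print(n,d["camera_matrix"],d["dist_coeffs"],d["T"])
E
```

```text
pics
{'time': 0.0, 'joints': array([ 1.10730051e+00,  3.09030767e-01,  1.63519655e+00, -1.05656607e-05,
        1.19971004e+00, -6.97107039e-02]), 'joint_velocities': array([ 0.00023655,  0.00025814, -0.00051108, -0.00084617, -0.00038833,
       -0.00057655]), 'joint_efforts': array([-1.79717404e-04, -4.15255952e+01, -2.76664943e+01, -1.05906383e-04,
        1.01173736e-02,  4.77392121e-06]), 'position': array([0.23948009, 0.5764338 , 0.24402625]), 'eef_rot': array([ 0.30715092,  1.54924142, -0.31072712]), 'contact_force': array([0.56708012, 0.86640268, 0.06511238]), 'wrist_torque': array([0.05416418, 0.00665805, 0.03037597]), 'grip_width': 0.9967465006951306}
scene [[406.07114427   0.         282.62504819]
 [  0.         406.07114427 211.34052893]
 [  0.           0.           1.        ]] [-0.03196701  0.          0.          0.          0.        ] [[ 0.66096019  0.43650722 -0.61040403  1.04963397]
 [ 0.75022236 -0.36565466  0.55087483 -0.57110817]
 [ 0.01726377 -0.82204508 -0.56916065  0.60886093]
 [ 0.          0.          0.          1.        ]]
top [[482.65771721   0.         275.53704848]
 [  0.         482.65771721 201.13929494]
 [  0.           0.           1.        ]] [-0.12892575  0.          0.          0.          0.        ] [[ 0.01133304 -0.99706659  0.07569528  0.38194983]
 [-0.99992021 -0.01172279 -0.00470656 -0.04116833]
 [ 0.00558011 -0.0756359  -0.99711989  1.17480837]
 [ 0.          0.          0.          1.        ]]
```

View pics/scene0.png

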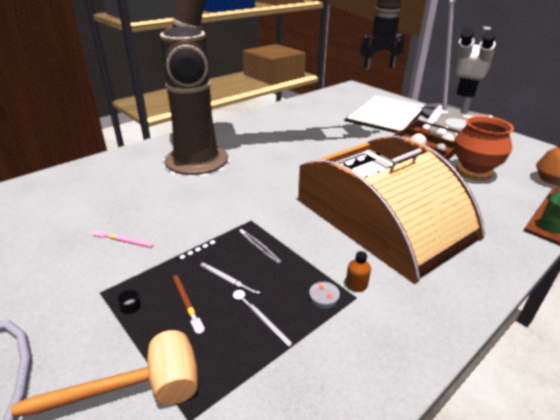

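View pics/top0.png

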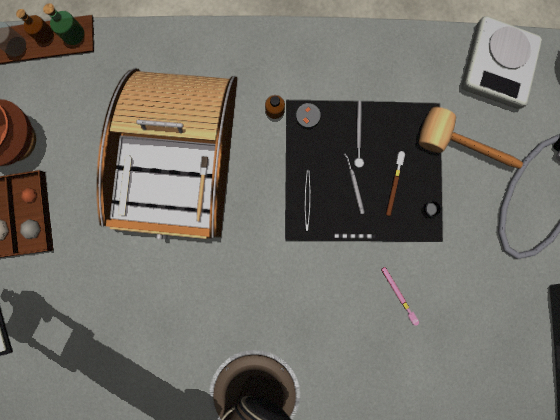

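Top view: the store is at left. The brush is at (202,187), so bay5, and the folder is at (124,185), so bay1. On the mat are the forceps (307,200), probe (355,185), spatula (396,183) and mirror (360,135). The targets are therefore probe→bay4, forceps→bay3, spatula→bay2. Next I'll look at enlarged crops.

```bash
cat > h.py <<'E'
import numpy as np, cv2
from cell import sense, eyes
from scipy.spatial.transform import Rotation as R
def img(n): return eyes.get_image(n)
def ray(d,uv):
    uv=np.array(uv,float).reshape(-1,1,2)
    n=cv2.undistortPoints(uv,d["camera_matrix"],d["dist_coeffs"]).reshape(-1,2)
    r=np.c_[n,np.ones(len(n))]@d["T"][:3,:3].T
    return d["T"][:3,3],r
def plane(d,uv,z):
    o,r=ray(d,uv); return o+r*((z-o[2])/r[:,2])[:,None]
def proj(d,P):
    T=np.linalg.inv(d["T"]);rv,_=cv2.Rodrigues(T[:3,:3])
    return cv2.projectPoints(np.array(P,float).reshape(-1,1,3),rv,T[:3,3],d["camera_matrix"],d["dist_coeffs"])[0].reshape(-1,2)
def crop(d,x0,y0,x1,y1,k,f):
    c=d["color"][y0:y1,x0:x1,::-1]
    c=cv2.resize(c,None,fx=k,fy=k,interpolation=cv2.INTER_CUBIC);cv2.imwrite("pics/"+f,c)
E
python3 - <<'E'
from h import *
import pickle
d=img("top");s=img("scene");pickle.dump((d,s),open("init.pkl","wb"))
crop(d,280,95,450,245,4,"c_mat.png");crop(d,90,60,245,245,3,"c_store.png");crop(s,290,120,490,270,4,"c_sstore.png")
print(plane(d,[[286,101],[442,103],[286,241],[442,241]],.003))
print(sense()["time"])
E
```

```text
[[ 0.72110117 -0.06990208  0.003     ]
 [ 0.72519824 -0.46558402  0.003     ]
 [ 0.37438108 -0.07313924  0.003     ]
 [ 0.37717877 -0.45820958  0.003     ]]
0.2
```

View pics/c_mat.png

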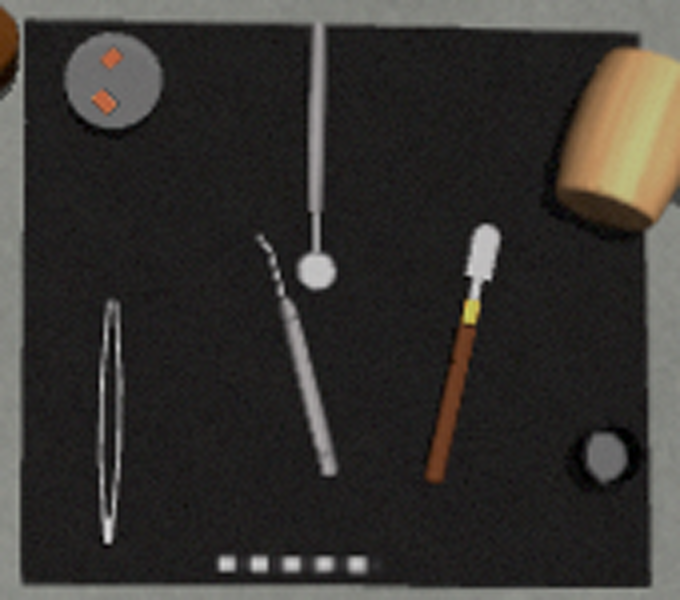

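View pics/c_store.png

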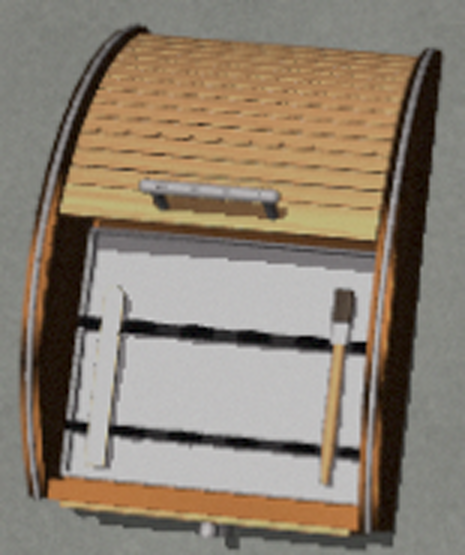

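View pics/c_sstore.png

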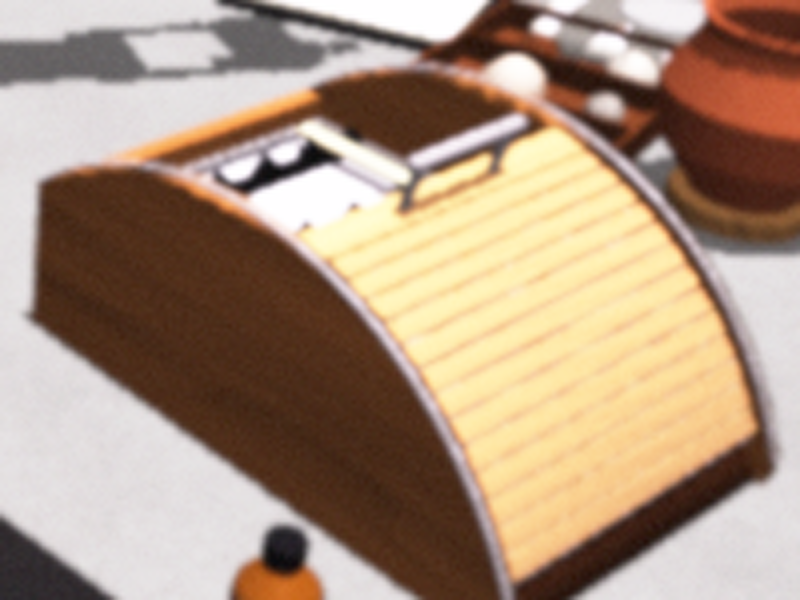

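```bash
cat > meas.py <<'E'
from h import *
import pickle
d,s=pickle.load(open("init.pkl","rb"))
c=d["color"].astype(int); hsv=cv2.cvtColor(d["color"],cv2.COLOR_RGB2HSV)
def axis(m,z,name,dd=d):
    ys,xs=np.nonzero(m); P=plane(dd,np.c_[xs,ys],z)[:,:2]
    cen=P.mean(0);u=np.linalg.svd(P-cen)[2][0]; u=u*np.sign(u[0])
    t=(P-cen)@u; w=(P-cen)@[-u[1],u[0]]
    print(name,len(P),"cen",cen.round(4),"yaw",np.arctan2(u[1],u[0]).round(4),"t",t.min().round(4),t.max().round(4),"len",np.ptp(t).round(4),"w",np.ptp(w).round(4))
    return cen,u,t
def box(m,x0,y0,x1,y1):
    o=np.zeros_like(m);o[y0:y1,x0:x1]=m[y0:y1,x0:x1];return o
g=c.max(2)
if __name__=="__main__":
    axis(box(g>75,302,165,313,234),.0075,"forceps")
    axis(box(g>70,349,169,366,216),.0075,"probe handle")
    axis(box(g>70,342,150,350,169),.0075,"probe needle")
    axis(box((c[:,:,0]>70)&(c[:,:,2]<70)&(c[:,:,0]>1.7*c[:,:,2]),385,175,402,217),.0075,"spat handle")
    axis(box(g>70,385,148,408,217),.0075,"spat all")
    # brush handle: light wood
    print(c[200,195:210].tolist());print(c[200,115:135].tolist())
    print(c[120:240,160].tolist()) 
E
python3 meas.py
```

```text
forceps 141 cen [ 0.4738 -0.1234] yaw -0.0157 t -0.0724 0.0739 len 0.1463 w 0.0129
probe handle 191 cen [ 0.4959 -0.2446] yaw 0.2462 t -0.0539 0.0581 len 0.112 w 0.0108
probe needle 26 cen [ 0.5739 -0.2217] yaw 0.3129 t -0.0201 0.0165 len 0.0366 w 0.0064
spat handle 160 cen [ 0.4892 -0.3327] yaw -0.2312 t -0.0488 0.0508 len 0.0996 w 0.0099
spat all 293 cen [ 0.5273 -0.3413] yaw -0.2235 t -0.0879 0.0739 len 0.1618 w 0.0176
[[194, 192, 192], [191, 191, 191], [164, 162, 159], [176, 141, 116], [190, 161, 110], [193, 159, 107], [164, 126, 86], [117, 100, 90], [117, 114, 113], [181, 179, 179], [190, 190, 190], [193, 193, 192], [192, 191, 190], [192, 192, 191], [194, 192, 194]]
[[68, 65, 67], [108, 107, 108], [119, 120, 120], [148, 148, 147], [157, 155, 148], [185, 185, 183], [194, 192, 192], [190, 189, 189], [189, 190, 189], [189, 189, 188], [190, 190, 190], [128, 119, 101], [108, 106, 108], [125, 123, 124], [191, 190, 191], [190, 190, 190], [189, 186, 187], [189, 189, 188], [190, 188, 188], [191, 191, 189]]
[[185, 149, 102], [163, 137, 119], [167, 164, 165], [181, 177, 176], [160, 156, 15
[... 1201 characters left out ...]
192], [192, 192, 192], [190, 191, 190], [193, 190, 192], [192, 191, 191], [192, 192, 190], [192, 193, 192], [158, 157, 157], [49, 49, 48], [47, 45, 42], [53, 51, 52], [134, 132, 132], [189, 189, 188], [193, 192, 191], [192, 191, 191], [192, 191, 191], [191, 192, 191], [192, 190, 191], [191, 191, 191], [191, 190, 192], [192, 190, 191], [191, 190, 191], [194, 191, 192], [190, 190, 191], [193, 191, 193], [192, 192, 191], [148, 142, 137], [148, 96, 53], [181, 117, 66], [175, 114, 61], [175, 114, 63], [177, 114, 64], [178, 116, 64], [177, 114, 65], [156, 102, 59], [174, 155, 101], [163, 140, 97], [127, 111, 101], [142, 138, 137], [149, 146, 145], [145, 139, 140], [131, 128, 128], [132, 130, 127]]
```

```bash
cat > meas2.py <<'E'
from meas import *
sat=hsv[:,:,1]
b=box((sat>60)&(g>110),193,160,210,224)
axis(b,.0985,"brush")
# rest edges per column
def edges(col,r0,r1):
    v=g[r0:r1,col].astype(float);k=np.nonzero(v<110)[0]
    if len(k)<2:return None
    a,e=k[0],k[-1]
    A=r0+a-1+(v[a-1]-110)/(v[a-1]-v[a]);E=r0+e+(110-v[e])/(v[e+1]-v[e]);return A,E
for r0,r1 in((158,184),(194,218)):
    for col in range(128,196,3):
        q=edges(col,r0,r1)
        if q:
            f=plane(d,[[col,q[0]]],.094)[0];n=plane(d,[[col,q[1]]],.082)[0]
            print(col,np.round(q,1),"far",f[:2].round(4),"near",n[:2].round(4))
E
python3 meas2.py
```

```text
brush 180 cen [0.4702 0.1225] yaw -0.0642 t -0.0558 0.0509 len 0.1067 w 0.03
131 [158.2 170.9] far [0.5586 0.2854] near [0.5309 0.2878]
134 [166. 171.] far [0.5406 0.2776] near [0.5308 0.2807]
137 [166.3 171.7] far [0.5399 0.2706] near [0.5292 0.2736]
140 [166.6 171.8] far [0.5392 0.2636] near [0.5289 0.2665]
143 [167.4 171.8] far [0.5375 0.2566] near [0.5289 0.2595]
146 [167.7 172.1] far [0.537  0.2496] near [0.5284 0.2524]
149 [168.  172.5] far [0.5363 0.2426] near [0.5275 0.2454]
152 [167.7 172.8] far [0.5371 0.2357] near [0.527  0.2383]
155 [167.6 173.5] far [0.5373 0.2288] near [0.5254 0.2313]
158 [168.4 173.7] far [0.5354 0.2218] near [0.525  0.2243]
161 [169.  173.7] far [0.5342 0.2148] near [0.525  0.2173]
164 [169.4 173.7] far [0.5333 0.2079] near [0.525  0.2103]
167 [169.7 173.9] far [0.5327 0.2009] near [0.5246 0.2033]
170 [169.6 174.6] far [0.533  0.1941] near [0.5231 0.1963]
173 [169.5 174.7] far [0.5333 0.1872] near [0.5229 0.1894]
176 [170.2 175. ] far [0.5317 0.1803] near [0.5223 0.1824]
179 [170.6 175.5] far [0.531  0.1734] near [0.5211 0.1754]
182 [171.2 175.6] far 
[... 929 characters left out ...]
4.6 208.4] far [0.4532 0.2123] near [0.4452 0.2148]
164 [204.8 208.6] far [0.4527 0.2054] near [0.4449 0.2079]
167 [205.1 208.8] far [0.4522 0.1985] near [0.4444 0.2009]
170 [205.2 209.4] far [0.452  0.1917] near [0.4432 0.194 ]
173 [205.4 209.5] far [0.4516 0.1848] near [0.4431 0.1871]
176 [206.2 209.6] far [0.45   0.1779] near [0.4429 0.1802]
179 [206.4 209.7] far [0.4495 0.1711] near [0.4427 0.1733]
182 [206.6 210.3] far [0.4492 0.1643] near [0.4414 0.1663]
185 [206.7 210.6] far [0.449  0.1574] near [0.4409 0.1594]
188 [206.7 211.3] far [0.4492 0.1506] near [0.4393 0.1525]
191 [207.3 211.4] far [0.4479 0.1438] near [0.4393 0.1456]
194 [207.4 211.5] far [0.4476 0.137 ] near [0.439  0.1388]
```

```bash
cat > meas3.py <<'E'
from meas import *
rb=c[:,:,0]-c[:,:,2]
P=[]
for r in range(178,212,3):
    w=np.clip(rb[r,190:208]-15,0,None).astype(float)
    m=w.copy(); m[m<20]=0
    x=190+(m*np.arange(18)).sum()/m.sum(); P.append([x,r])
W=plane(d,P,.0985);k=np.polyfit(W[:,0],W[:,1],1);print("brush line",k,np.std(W[:,1]-np.polyval(k,W[:,0])).round(4));
for p,w in zip(P,W):print(np.round(p,1),w.round(4))
for r in (150,165,180,190,198,212): print(r,[int(v) for v in g[r,112:140]], [int(v) for v in rb[r,112:140]])
cv2.imwrite("pics/tr.png",cv2.resize(d["color"][130:240,105:220,::-1],None,fx=5,fy=5,interpolation=cv2.INTER_NEAREST))
E
python3 meas3.py
```

```text
brush line [-0.08899464  0.16499171] 0.0002
[202.3 178. ] [0.5139 0.1191 0.0985]
[201.8 181. ] [0.5071 0.1201 0.0985]
[201.5 184. ] [0.5003 0.1206 0.0985]
[201.3 187. ] [0.4936 0.1208 0.0985]
[200.8 190. ] [0.4868 0.122  0.0985]
[200.5 193. ] [0.48   0.1223 0.0985]
[200.4 196. ] [0.4732 0.1225 0.0985]
[199.7 199. ] [0.4665 0.1238 0.0985]
[199.6 202. ] [0.4597 0.124  0.0985]
[199.2 205. ] [0.453  0.1246 0.0985]
[198.8 208. ] [0.4462 0.1254 0.0985]
[198.5 211. ] [0.4395 0.1259 0.0985]
150 [28, 30, 29, 30, 27, 37, 138, 149, 64, 152, 191, 189, 193, 192, 191, 192, 188, 191, 189, 188, 192, 189, 191, 189, 190, 189, 190, 191] [17, 21, 22, 16, 20, 17, 2, 1, 0, 0, 0, 0, 1, 2, 0, 2, 1, 1, 1, 0, 0, 2, 2, 1, 1, 0, 2, 1]
165 [28, 33, 33, 30, 53, 61, 36, 82, 101, 113, 149, 147, 182, 190, 191, 193, 190, 190, 162, 114, 132, 189, 193, 192, 191, 190, 194, 193] [27, 17, 20, 17, 6, 1, 2, 0, 0, 0, 0, 7, 3, 1, 1, 1, 1, 3, 35, 1, 1, 1, 2, 0, 1, 1, 1, 1]
180 [31, 29, 109, 151, 104, 157, 189, 190, 189, 189, 191, 189, 192, 191, 190, 190, 186, 98, 118, 136, 192, 191, 192, 192, 192, 192, 190, 191] [23, 20, 6, 4, 1, 2, 1, 2, 0, 1, 7, 0, 2, 0, 0, 3, 36, 3, 2, 3, 2, -1, 1, 2, 0, 0, 1, 1]
190 [25, 135, 150, 58, 154, 189, 191, 192, 181, 191, 190, 191, 191, 189, 189, 161, 98, 126, 190, 190, 193, 192, 191, 191, 192, 192, 192, 189] [25, 2, 2, 2, 1, 0, 2, 0, 8, 4, 0, 0, 0, 1, 1, 35, 3, 1, 1, 0, 2, -1, 1, 1, 2, 2, 1, 0]
198 [130, 150, 62, 151, 189, 192, 189, 166, 186, 190, 190, 191, 192, 192, 166, 102, 129, 189, 191, 190, 192, 191, 191, 192, 191, 189, 191, 190] [2, 2, 2, 2, 1, 1, 0, 4, 5, 1, 1, 1, 2, 3, 39, 4, 3, 0, 0, 0, 1, 0, 1, 0, 1, 1, 2, 1]
212 [121, 112, 175, 186, 189, 191, 193, 191, 191, 192, 189, 193, 192, 93, 119, 122, 191, 189, 189, 192, 192, 191, 192, 191, 192, 189, 190, 190] [0, 1, 0, 0, 0, 2, 11, 3, 2, 2, 1, 1, 18, 6, 4, 1, 0, 0, 0, 3, 2, 1, 2, -1, 1, 1, 0, 2]
```

View pics/tr.png

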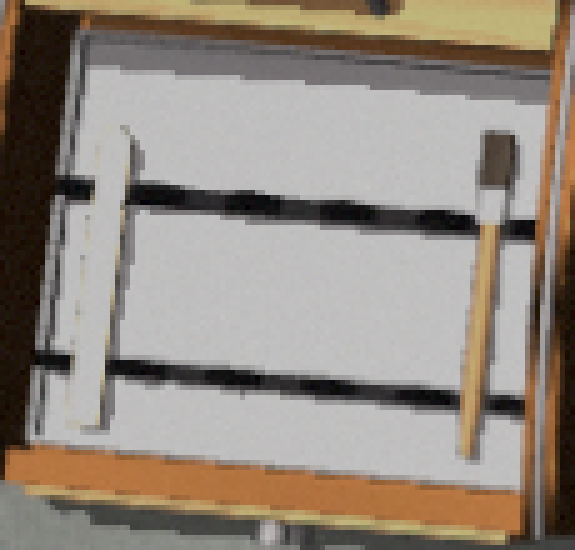

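```bash
python3 - <<'E'
from meas import *
p=plane(d,[[123.7,190],[119.2+.0,198],[122.8-1,198]],.098);print(p.round(4))
# tooth/handle: tambour handle midpoint: bar steel
crop(d,130,112,190,140,10,"hd.png")
# tray rim inner side edges at z .092: left rim dark line col 115 row 190; 
print(plane(d,[[115,190],[116,180]],.085).round(4))
# teeth apex brightness: lighter gray spots on rest
for r0,r1 in((166,178),(200,214)):
    v=[]
    for col in range(128,198):
        yy=g[r0:r1,col]; v.append(int(yy.min()))
    print(v)
E
```

```text
[[0.485  0.2983 0.098 ]
 [0.4667 0.3081 0.098 ]
 [0.4667 0.302  0.098 ]]
[[0.486  0.3229 0.085 ]
 [0.5092 0.3214 0.085 ]]
[185, 74, 29, 24, 18, 6, 12, 13, 9, 13, 9, 13, 15, 16, 33, 33, 35, 38, 41, 42, 42, 39, 22, 14, 14, 14, 8, 15, 14, 14, 13, 18, 17, 33, 42, 41, 41, 40, 44, 46, 43, 21, 19, 17, 15, 16, 14, 14, 11, 19, 11, 19, 34, 46, 50, 45, 45, 43, 45, 44, 29, 14, 17, 14, 16, 14, 14, 10, 11, 8]
[13, 17, 20, 12, 16, 8, 16, 17, 16, 20, 35, 46, 43, 40, 43, 44, 44, 40, 23, 16, 19, 18, 15, 12, 15, 16, 11, 18, 5, 33, 48, 46, 47, 44, 44, 43, 45, 26, 18, 17, 16, 21, 21, 12, 11, 18, 18, 19, 35, 45, 49, 49, 50, 50, 46, 42, 29, 20, 17, 18, 13, 10, 10, 17, 11, 11, 9, 34, 45, 155]
```

View pics/hd.png

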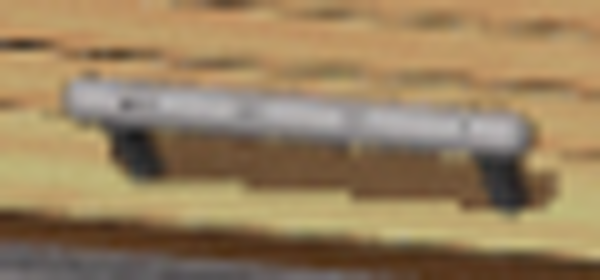

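```bash
python3 - <<'E'
from meas import *
F=plane(d,[[145.6,169.5],[164.7,171.2],[184,173.3]],.094);N=plane(d,[[141.9,204.5],[160.9,206.5],[180,208.3]],.094)
print(F.round(4),N.round(4)); 
A=np.r_[N,F][:,:2]
L=np.array([[-58,44],[-58,0],[-58,-44],[22,44],[22,0],[22,-44]])/1000.
# rigid fit
ca,cl=A.mean(0),L.mean(0);H=(L-cl).T@(A-ca);a=np.arctan2(H[0,1]-H[1,0],H[0,0]+H[1,1])
Rm=np.array([[np.cos(a),-np.sin(a)],[np.sin(a),np.cos(a)]]);t=ca-Rm@cl
print("yaw",a,"tray",t);print("res mm",((L@Rm.T+t-A)*1000).round(1))
for i,y in enumerate((.088,.044,0,-.044,-.088)):print("bay",i+1,(Rm@[-.018,y]+t).round(4))
ax=Rm@[.05,0]+t;print("axis",ax,.078-.166)
h=plane(d,[[136.7,121.7],[182.8,125.2]],.190);print("handle ends",h.round(4),h.mean(0).round(4),np.linalg.norm(h[0]-h[1]))
E
```

```text
[[0.5328 0.2504 0.094 ]
 [0.5292 0.2061 0.094 ]
 [0.5248 0.1618 0.094 ]] [[0.4528 0.2562 0.094 ]
 [0.4488 0.2124 0.094 ]
 [0.4453 0.1687 0.094 ]]
yaw -0.0829831233722033 tray [0.50688356 0.20775628]
res mm [[-0.1  0.2]
 [ 0.3  0.2]
 [ 0.1  0. ]
 [-0.3 -0.6]
 [-0.4 -0.2]
 [ 0.4  0.3]]
bay 1 [0.4962 0.2969]
bay 2 [0.4926 0.2531]
bay 3 [0.4889 0.2092]
bay 4 [0.4853 0.1654]
bay 5 [0.4817 0.1216]
axis [0.55671151 0.20361189] -0.08800000000000001
handle ends [[0.6206 0.2476 0.19  ]
 [0.6133 0.1494 0.19  ]] [0.6169 0.1985 0.19  ] 0.09845094172742623
```

```bash
cat > goto.py <<'E'
# usage: goto.py x y z yaw  -> increment from the present pose (tool down, jaws across yaw)
import sys
from h import *
x,y,z,psi=map(float,sys.argv[1:5])
s=sense();Rn=R.from_rotvec(s["eef_rot"])
best=None
for sg in (1,-1):
    ty=sg*np.array([-np.sin(psi),np.cos(psi),0]);tx=np.array([0,0,-1.])
    Rt=R.from_matrix(np.c_[tx,ty,np.cross(tx,ty)]);rv=(Rt*Rn.inv()).as_rotvec(degrees=True)
    if best is None or np.linalg.norm(rv)<np.linalg.norm(best):best=rv
print("t",s["time"],"pos",s["position"].round(4),"F",s["contact_force"].round(1),"w",round(s["grip_width"],3),"J",s["joints"].round(2))
print("R\n",Rn.as_matrix().round(3))
print("rv deg",best.round(2),"shift cm",((np.array([x,y,z])-s["position"])*100).round(2))
E
python3 goto.py 0.466 -0.1233 0.15 -0.0157;python3 goto.py 0.5047 -0.2424 0.15 0.246;python3 goto.py 0.504 -0.336 0.15 -0.23
```

```text
t 0.2 pos [0.2396 0.5767 0.2445] F [0.3 0.  0.1] w 0.999 J [ 1.11  0.31  1.63 -0.    1.2  -0.07]
R
 [[-0.001  0.384  0.923]
 [-0.001  0.923 -0.384]
 [-1.    -0.001 -0.   ]]
rv deg [ 8.000e-02 -2.000e-02  2.166e+01] shift cm [ 22.64 -70.    -9.45]
t 0.2 pos [0.2396 0.5767 0.2445] F [0.3 0.  0.1] w 0.999 J [ 1.11  0.31  1.63 -0.    1.2  -0.07]
R
 [[-0.001  0.384  0.923]
 [-0.001  0.923 -0.384]
 [-1.    -0.001 -0.   ]]
rv deg [ 9.000e-02 -1.000e-02  3.666e+01] shift cm [ 26.51 -81.91  -9.45]
t 0.2 pos [0.2396 0.5767 0.2445] F [0.3 0.  0.1] w 0.999 J [ 1.11  0.31  1.63 -0.    1.2  -0.07]
R
 [[-0.001  0.384  0.923]
 [-0.001  0.923 -0.384]
 [-1.    -0.001 -0.   ]]
rv deg [ 0.08 -0.03  9.39] shift cm [ 26.44 -91.27  -9.45]
```

>>> servo_tool(
  increments=[
    [[0,0,8,8,-21,1,0.5],[0,0,15,15,-42,1,0.5],[0.1,0,21.7,20,-60,0,0.5],[0.1,0,21.7,22.6,-70,-9,0.5],[0.1,0,21.7,22.6,-70,-9.5,0.5],[0.1,0,21.7,22.6,-70,-9.5,0.5],[0.1,0,21.7,22.6,-70,-9.5,0.5],[0.1,0,21.7,22.6,-70,-9.5,0.5],[0.1,0,21.7,22.6,-70,-9.5,0.5],[0.1,0,21.7,22.6,-70,-9.5,0.5],[0.1,0,21.7,22.6,-70,-9.5,0.5],[0.1,0,21.7,22.6,-70,-9.5,0.5]],
  ],
)

```text
time: 1.7
position: [0.466, -0.1256, 0.1493]
eef_rot: [0.013, 1.57, -0.013]
contact_force: [0.8, 0.2, -0.1]
grip_width: 0.501
```

```bash
python3 goto.py 0.466 -0.1233 0.0185 -0.0157
```

```text
t 1.7 pos [ 0.466  -0.1256  0.1493] F [ 0.8  0.2 -0.1] w 0.501 J [-0.35  0.16  2.04  0.    0.95 -1.91]
R
 [[ 0.     0.016  1.   ]
 [ 0.     1.    -0.016]
 [-1.     0.     0.   ]]
rv deg [-0.01  0.02  0.02] shift cm [ -0.     0.23 -13.08]
```

>>> servo_tool(
  increments=[
    [[0,0,0,0,0.23,-6,0.5],[0,0,0,0,0.23,-11,0.5],[0,0,0,0,0.23,-13,0.5],[0,0,0,0,0.23,-13.1,0.5]],
  ],
)

```text
time: 2.2
position: [0.4651, -0.1231, 0.0169]
eef_rot: [0.014, 1.573, -0.012]
contact_force: [-0.4, -0.3, 0.2]
grip_width: 0.501
```

```bash
python3 - <<'E'
from h import *
print(sense()["position"],sense()["contact_force"])
d=img("scene");crop(d,180,215,310,305,6,"g1.png")
E
```

```text
[ 0.46509997 -0.12310061  0.01686655] [-0.39245332 -0.30805874  0.19788118]
```

View pics/g1.png

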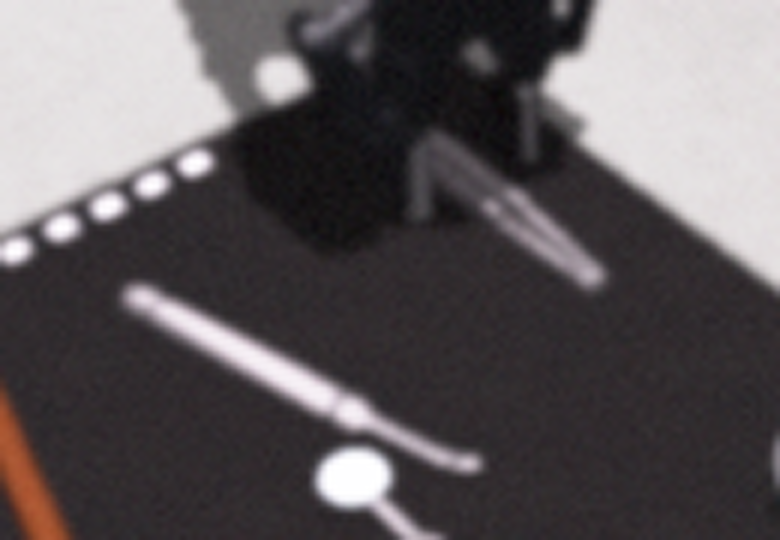

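The fingers straddle the forceps, with one pad at crop (420,180) and the other at (530,130). Closing now.

>>> servo_tool(
  increments=[
    [[0,0,0,0.05,0,0.1,0.3],[0,0,0,0.05,0,0.15,0],[0,0,0,0.05,0,0.15,0],[0,0,0,0.05,0,0.15,0],[0,0,0,0.05,0,0.15,0],[0,0,0,0.05,0,0.15,0]],
  ],
)

```text
time: 3.0
position: [0.4669, -0.1234, 0.0199]
eef_rot: [0.013, 1.571, -0.013]
contact_force: [-1.0, 0.2, 5.4]
grip_width: 0.126
```

>>> servo_tool(
  increments=[
    [[0,0,0,0,0,1,0],[0,0,0,0,0,4,0],[0,0,0,0,0,8,0],[0,0,0,0,0,8,0]],
  ],
)

```text
time: 3.5
position: [0.4698, -0.1244, 0.1034]
eef_rot: [0.011, 1.563, -0.014]
contact_force: [1.1, 0.4, -1.2]
grip_width: 0.123
```

```bash
python3 - <<'E'
from h import *
print(sense())
d=img("scene");crop(d,180,150,310,280,4,"g2.png");t=img("top");crop(t,270,140,360,250,5,"g2t.png")
E
```

```text
{'time': 3.5, 'joints': array([-3.48732403e-01,  2.34039340e-01,  2.06170638e+00,  4.72698764e-04,
        8.37818606e-01, -1.90373450e+00]), 'joint_velocities': array([-7.93224845e-04,  4.64031297e-02,  4.14626243e-02,  5.83457849e-05,
       -1.50788973e-02,  8.60100981e-04]), 'joint_efforts': array([ 6.99325791e-02, -3.27050650e+01, -2.12945652e+01,  2.65645955e-03,
        1.89184598e-01,  9.59088152e-05]), 'position': array([ 0.46976875, -0.12440497,  0.10335758]), 'eef_rot': array([ 0.01079385,  1.56307412, -0.01448354]), 'contact_force': array([ 1.10654955,  0.38842569, -1.20005075]), 'wrist_torque': array([-0.04238596,  0.01686135,  0.00916437]), 'grip_width': 0.12263011257405025}
```

View pics/g2.png

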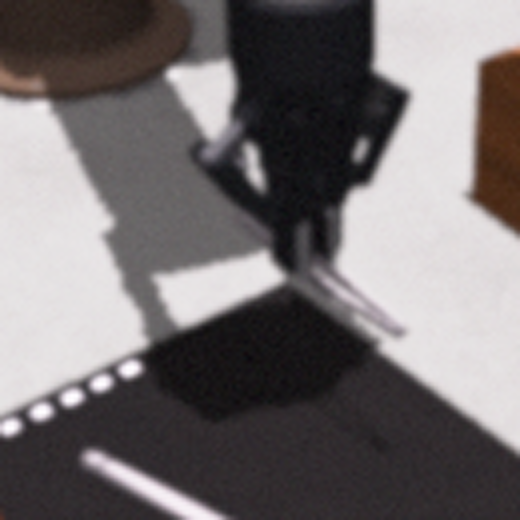

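View pics/g2t.png

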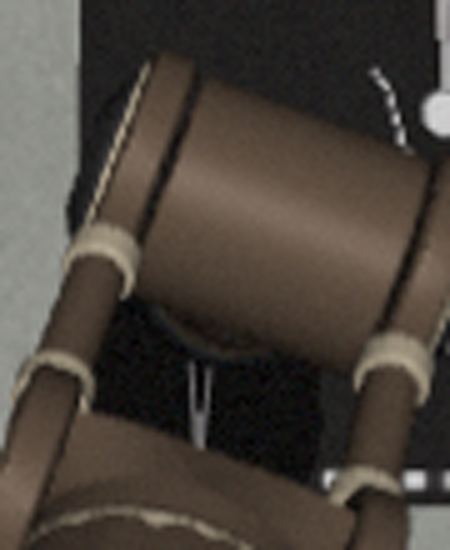

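```bash
python3 goto.py 0.4899 0.2092 0.145 -0.085
```

```text
t 3.6 pos [ 0.4668 -0.1234  0.1002] F [ 0.4  0.8 -0.1] w 0.124 J [-0.35  0.24  2.07  0.    0.84 -1.9 ]
R
 [[ 0.001  0.016  1.   ]
 [ 0.     1.    -0.016]
 [-1.     0.     0.001]]
rv deg [-0.    0.05 -3.94] shift cm [ 2.31 33.26  4.48]
```

>>> servo_tool(
  increments=[
    [[0,0,0,0,0,6,0],[0,0,0,0,3,11,0],[0,0,-1,0.5,8,14,0],[0,0,-2,1,14,14,0],[0,0,-3,1.5,20,14,0],[0,0,-3.9,2,26,14,0],[0,0,-3.9,2.3,31.5,14,0],[0,0,-3.9,2.3,33.3,12,0],[0,0,-3.9,2.3,33.3,8,0],[0,0,-3.9,2.3,33.3,4.5,0],[0,0,-3.9,2.3,33.3,4.5,0],[0,0,-3.9,2.3,33.3,4.5,0]],
  ],
)

```text
time: 5.1
position: [0.4899, 0.2096, 0.1453]
eef_rot: [0.066, 1.569, -0.066]
contact_force: [0.7, -0.1, -0.5]
grip_width: 0.125
```

```bash
python3 - <<'E'
from h import *
d=img("scene");crop(d,290,100,430,200,5,"g3.png");t=img("top");crop(t,90,100,245,245,4,"g3t.png")
E
python3 goto.py 0.4899 0.2092 0.111 -0.085
```

```text
t 5.2 pos [0.4911 0.2099 0.1468] F [-1.1  0.6 -1.4] w 0.125 J [ 0.32  0.25  1.93 -0.    0.96 -1.16]
R
 [[ 0.004  0.084  0.996]
 [ 0.001  0.996 -0.084]
 [-1.     0.001  0.004]]
rv deg [-0.05  0.21 -0.03] shift cm [-0.12 -0.07 -3.58]
```

View pics/g3.png

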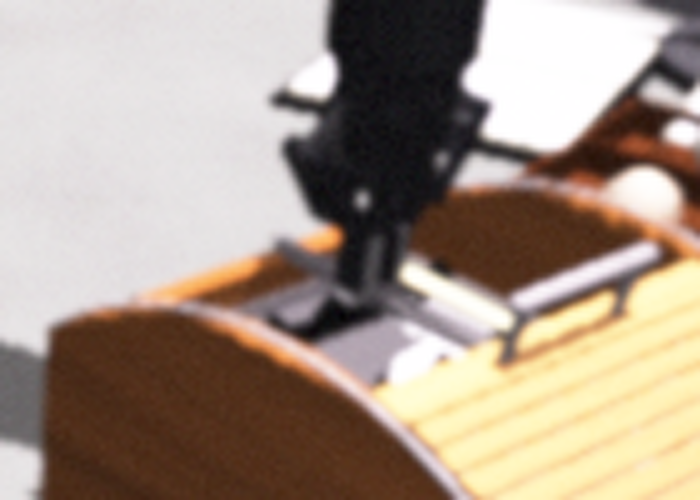

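View pics/g3t.png

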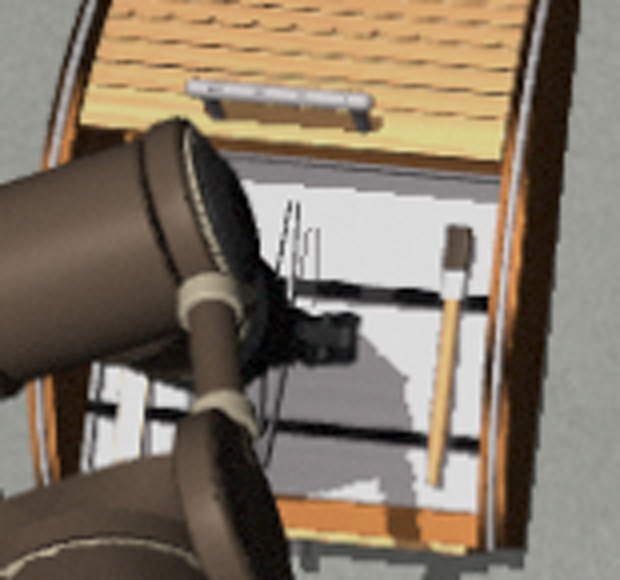

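The forceps are held level over bay3 and parallel to the brush (tip at crop (292,200), heel at (267,465)). Lowering them slowly.

>>> servo_tool(
  increments=[
    [[0,0.2,0,-0.1,-0.05,-1.2,0],[0,0.2,0,-0.1,-0.05,-2.4,0],[0,0.2,0,-0.1,-0.05,-3,0],[0,0.2,0,-0.1,-0.05,-3.3,0],[0,0.2,0,-0.1,-0.05,-3.5,0],[0,0.2,0,-0.1,-0.05,-3.5,0]],
  ],
)

```text
time: 5.95
position: [0.4902, 0.2094, 0.1117]
eef_rot: [0.067, 1.57, -0.066]
contact_force: [-0.0, -0.9, -1.4]
grip_width: 0.12
```

>>> servo_tool(
  increments=[
    [[0,0,0,0,0,-0.1,0],[0,0,0,0,0,-0.2,0],[0,0,0,0,0,-0.2,0]],
  ],
)

```text
time: 6.32
position: [0.4906, 0.2096, 0.1103]
eef_rot: [0.067, 1.569, -0.065]
contact_force: [0.3, 0.7, 2.9]
grip_width: 0.127
```

>>> servo_tool(
  increments=[
    [[0,0,0,0,0,-0.1,0],[0,0,0,0,0,-0.1,0],[0,0,0,0,0,-0.1,0.16],[0,0,0,0,0,-0.05,0.2],[0,0,0,0,0,0,0.3],[0,0,0,0,0,0.2,0.3]],
  ],
)

```text
time: 7.08
position: [0.4903, 0.2095, 0.1121]
eef_rot: [0.067, 1.57, -0.066]
contact_force: [0.0, -0.8, -0.0]
grip_width: 0.296
```

>>> servo_tool(
  increments=[
    [[0,0,0,0,0,3,0.3],[0,0,0,0,0,9,0.3],[0,0,0,0,-3,14,0.3],[0,0,0,0,-9,14,0.3],[0,0,0,0,-15,14,0.4],[0,0,0,0,-21,14,0.5],[0,0,0,0,-27,14,0.5]],
  ],
)

```text
time: 7.95
position: [0.4902, -0.0623, 0.2525]
eef_rot: [0.067, 1.568, -0.065]
contact_force: [-0.5, 0.2, -0.0]
grip_width: 0.5
```

```bash
python3 - <<'E'
from h import *
d=img("scene");crop(d,290,100,430,200,5,"g4.png");t=img("top");crop(t,90,100,245,245,4,"g4t.png")
E
python3 goto.py 0.504 -0.2424 0.1 0.246
```

```text
t 8.05 pos [ 0.4903 -0.0658  0.2525] F [0.5 0.9 0.5] w 0.499 J [-0.22  0.05  1.93 -0.    1.17 -1.7 ]
R
 [[ 0.001  0.091  0.996]
 [-0.002  0.996 -0.091]
 [-1.    -0.002  0.001]]
rv deg [ 0.09  0.09 19.32] shift cm [  1.37 -17.66 -15.25]
```

View pics/g4.png

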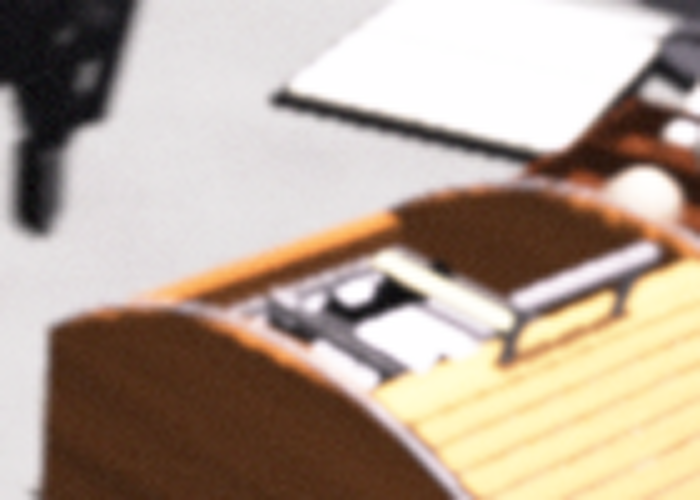

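View pics/g4t.png

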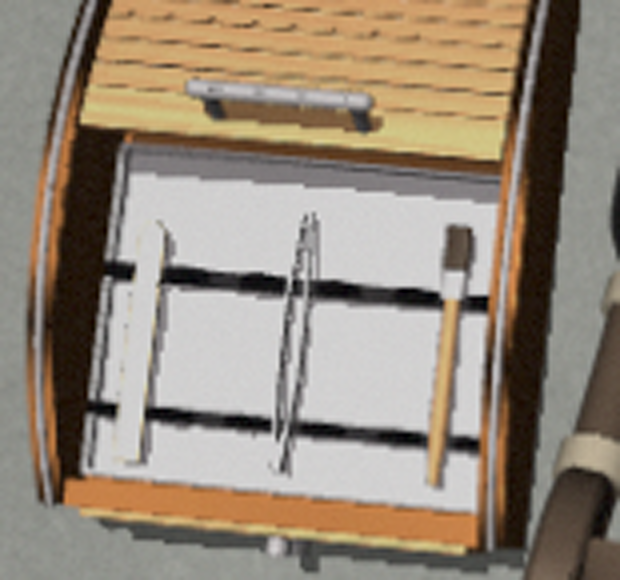

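The forceps are seated in bay3 (crop (308,215)–(280,470)), parallel to the other two. Next is the probe.

>>> servo_tool(
  increments=[
    [[0,0,10,0.7,-6,-2,0.5],[0,0,19.3,1.4,-12,-4,0.5],[0.1,0.1,19.3,1.4,-17.5,-7,0.5],[0.1,0.1,19.3,1.4,-17.7,-13,0.5],[0.1,0.1,19.3,1.4,-17.7,-18,0.5],[0.1,0.1,19.3,1.4,-17.7,-20,0.5],[0.1,0.1,19.3,1.4,-17.7,-20,0.5],[0.1,0.1,19.3,1.4,-17.7,-20,0.5]],
  ],
)

```text
time: 9.05
position: [0.5064, -0.2433, 0.0547]
eef_rot: [-0.195, 1.559, 0.192]
contact_force: [0.0, 0.1, -0.1]
grip_width: 0.503
```

```bash
python3 - <<'E'
from h import *
d=img("scene");crop(d,180,215,310,305,6,"g5.png")
E
python3 goto.py 0.5047 -0.2424 0.0185 0.246
```

```text
t 9.1 pos [ 0.5066 -0.2435  0.0551] F [ 0.5 -0.1  0.1] w 0.497 J [-0.53  0.44  1.9   0.    0.8  -2.34]
R
 [[ 0.004 -0.244  0.97 ]
 [-0.002  0.97   0.244]
 [-1.    -0.003  0.004]]
rv deg [ 0.14  0.24 -0.02] shift cm [-0.19  0.11 -3.66]
```

View pics/g5.png

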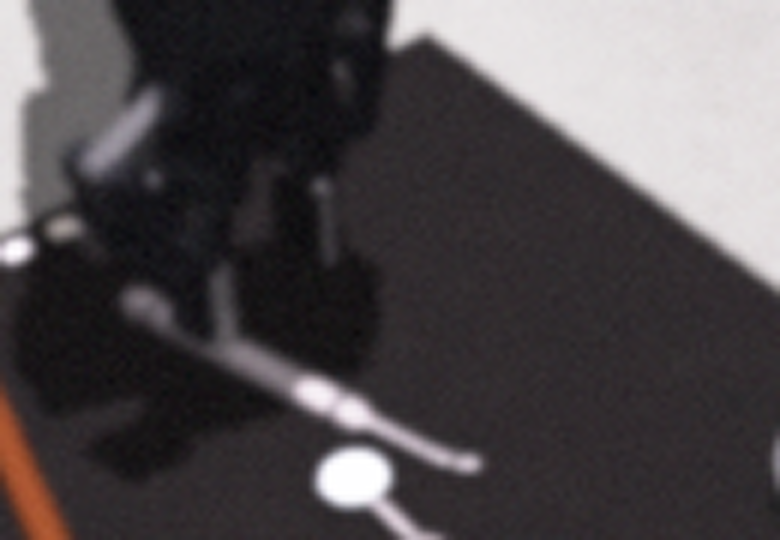

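>>> servo_tool(
  increments=[
    [[0.1,0.2,0,-0.2,0.1,-2.5,0.5],[0.1,0.2,0,-0.2,0.1,-3.5,0.5],[0.1,0.2,0,-0.2,0.1,-3.6,0.4],[0.1,0.2,0,-0.2,0.1,-3.6,0],[0.1,0.2,0,-0.2,0.1,-3.6,0],[0.1,0.2,0,-0.2,0.1,-3.6,0],[0.1,0.2,0,-0.2,0.1,-3.6,0],[0.1,0.2,0,-0.2,0.1,-3.6,0]],
  ],
)

```text
time: 10.1
position: [0.5054, -0.243, 0.0201]
eef_rot: [-0.195, 1.56, 0.192]
contact_force: [0.1, 0.2, 5.8]
grip_width: 0.076
```

>>> servo_tool(
  increments=[
    [[0,0,0,0,0,2,0],[0,0,0,0,0,8,0],[0,0,0,0,0,14,0],[0,0,0,0,3,19,0],[0,0,-5,-0.5,9,22,0],[0,0,-13,-1,15,22,0],[0,0,-19,-1.5,21,22,0],[0,0,-19,-2,27,22,0],[0,0,-19,-2,33,22,0],[0,0,-19,-2,39,20,0],[0,0,-19,-2,40.8,15,0],[0,0,-19,-2,40.8,13,0]],
  ],
)

```text
time: 11.6
position: [0.483, 0.1664, 0.1482]
eef_rot: [0.062, 1.572, -0.067]
contact_force: [0.2, -0.0, -0.7]
grip_width: 0.079
```

```bash
python3 - <<'E'
from h import *
d=img("scene");crop(d,290,100,430,200,5,"g6.png");t=img("top");crop(t,90,100,245,245,4,"g6t.png")
E
python3 goto.py 0.4858 0.1654 0.111 -0.085
```

```text
t 11.7 pos [0.4827 0.165  0.1479] F [-0.6 -0.4 -0.5] w 0.08 J [ 0.25  0.21  1.98 -0.    0.96 -1.24]
R
 [[-0.004  0.084  0.996]
 [-0.004  0.996 -0.084]
 [-1.    -0.004 -0.004]]
rv deg [ 0.21 -0.24 -0.06] shift cm [ 0.31  0.04 -3.69]
```

View pics/g6t.png

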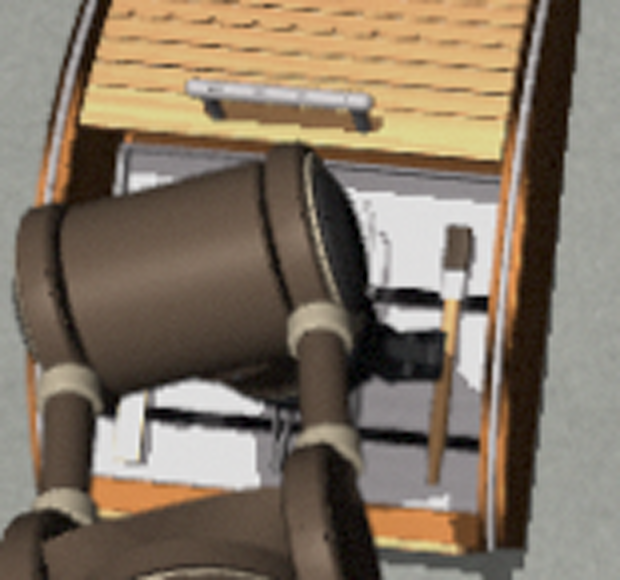

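View pics/g6.png

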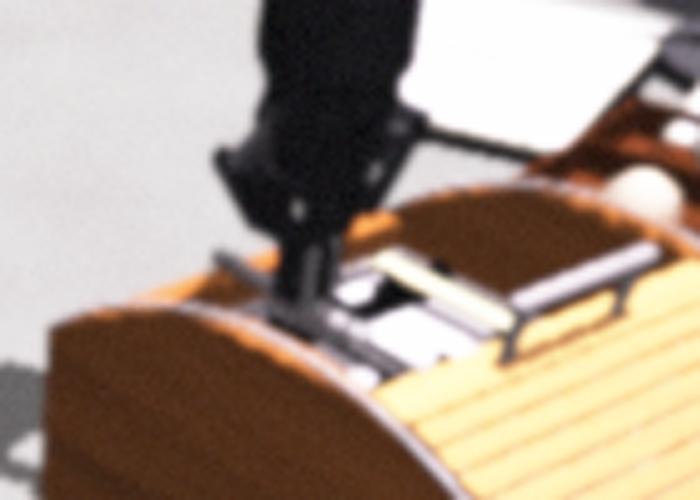

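>>> servo_tool(
  increments=[
    [[0.2,-0.2,0,0.3,0,-1.2,0],[0.2,-0.2,0,0.3,0,-2.4,0],[0.2,-0.2,0,0.3,0,-3.1,0],[0.2,-0.2,0,0.3,0,-3.5,0],[0.2,-0.2,0,0.3,0,-3.7,0],[0.2,-0.2,0,0.3,0,-3.7,0]],
  ],
)

```text
time: 12.45
position: [0.4861, 0.165, 0.1112]
eef_rot: [0.066, 1.57, -0.066]
contact_force: [0.6, 0.2, -0.8]
grip_width: 0.08
```

>>> servo_tool(
  increments=[
    [[0,0,0,0,0,-0.1,0],[0,0,0,0,0,-0.1,0]],
  ],
)

```text
time: 12.7
position: [0.4862, 0.1651, 0.1111]
eef_rot: [0.066, 1.57, -0.066]
contact_force: [-1.8, -1.1, 5.3]
grip_width: 0.076
```

Contact at 5 N, so it is seated. Releasing.

>>> servo_tool(
  increments=[
    [[0,0,0,0,0,-0.1,0.1],[0,0,0,0,0,-0.1,0.14],[0,0,0,0,0,-0.05,0.2],[0,0,0,0,0,0,0.25],[0,0,0,0,0,0.2,0.25]],
  ],
)

```text
time: 13.32
position: [0.486, 0.165, 0.1129]
eef_rot: [0.066, 1.57, -0.066]
contact_force: [0.6, -0.7, -0.7]
grip_width: 0.251
```

>>> servo_tool(
  increments=[
    [[0,0,0,0,0,3,0.25],[0,0,0,0,0,9,0.25],[0,0,0,0,-3,14,0.25],[0,0,0,0,-9,14,0.3],[0,0,0,0,-15,14,0.4],[0,0,0,0,-21,14,0.5],[0,0,0,0,-27,14,0.5]],
  ],
)

```text
time: 14.2
position: [0.4858, -0.1068, 0.2533]
eef_rot: [0.065, 1.569, -0.066]
contact_force: [1.2, 0.1, -0.6]
grip_width: 0.496
```

```bash
python3 - <<'E'
from h import *
d=img("scene");crop(d,290,100,430,200,5,"g7.png");t=img("top");crop(t,90,100,245,245,4,"g7t.png")
E
python3 goto.py 0.504 -0.336 0.05 -0.23
```

```text
t 14.3 pos [ 0.486  -0.1103  0.2533] F [-0.6  1.  -1.1] w 0.501 J [-0.31  0.05  1.92 -0.    1.17 -1.79]
R
 [[ 0.001  0.09   0.996]
 [-0.003  0.996 -0.09 ]
 [-1.    -0.003  0.001]]
rv deg [ 0.18  0.03 -8.  ] shift cm [  1.8  -22.57 -20.33]
```

View pics/g7t.png

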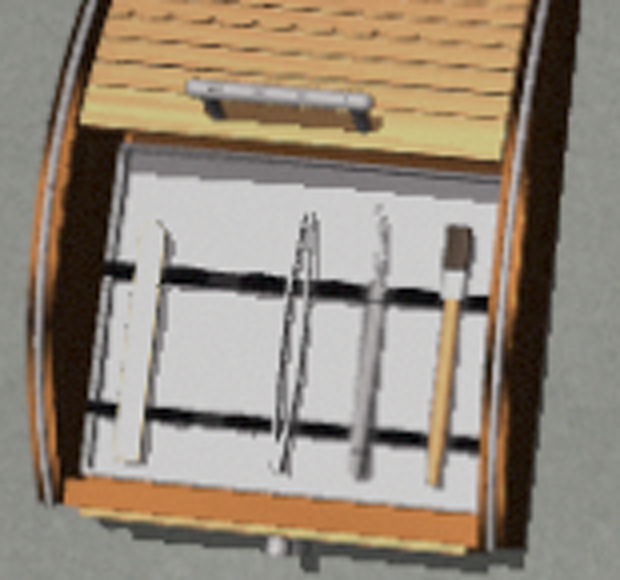

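View pics/g7.png

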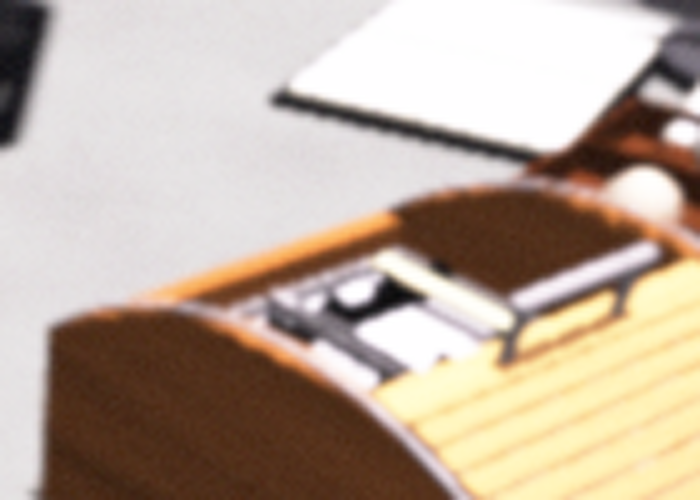

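The probe lies in bay4 (crop (380,210)–(362,475)), parallel to the forceps and the brush. Next is the spatula.

>>> servo_tool(
  increments=[
    [[0,0,-4,0.5,-6,-1,0.5],[0,0,-8,1,-12,-2,0.5],[0.2,0,-8,1.8,-18,-4,0.5],[0.2,0,-8,1.8,-22.6,-8,0.5],[0.2,0,-8,1.8,-22.6,-14,0.5],[0.2,0,-8,1.8,-22.6,-19,0.5],[0.2,0,-8,1.8,-22.6,-20,0.5],[0.2,0,-8,1.8,-22.6,-20,0.5]],
  ],
)

```text
time: 15.3
position: [0.5045, -0.3359, 0.0536]
eef_rot: [0.18, 1.563, -0.18]
contact_force: [1.0, -0.1, 0.4]
grip_width: 0.497
```

```bash
python3 - <<'E'
from h import *
d=img("scene");crop(d,110,225,240,345,6,"g8.png")
E
python3 goto.py 0.504 -0.336 0.0195 -0.23
```

```text
t 15.35 pos [ 0.5056 -0.3368  0.0552] F [ 0.6 -0.4  0.1] w 0.505 J [-0.66  0.51  1.79  0.    0.84 -2.  ]
R
 [[ 0.003  0.227  0.974]
 [-0.002  0.974 -0.227]
 [-1.    -0.001  0.003]]
rv deg [ 0.09  0.17 -0.04] shift cm [-0.16  0.08 -3.57]
```

View pics/g8.png

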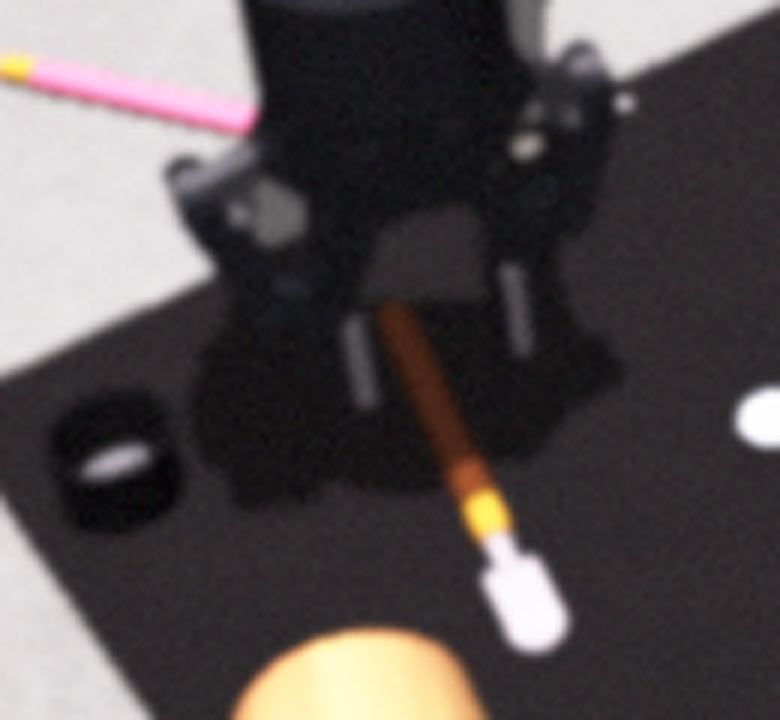

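The fingers straddle the dark wooden handle, and the loupe is clear at the left (crop (115,460)).

>>> servo_tool(
  increments=[
    [[0.1,0.2,0,-0.15,0.1,-2.5,0.5],[0.1,0.2,0,-0.15,0.1,-3.4,0.5],[0.1,0.2,0,-0.15,0.1,-3.6,0.4],[0.1,0.2,0,-0.15,0.1,-3.6,0],[0.1,0.2,0,-0.15,0.1,-3.6,0],[0.1,0.2,0,-0.15,0.1,-3.6,0],[0.1,0.2,0,-0.15,0.1,-3.6,0],[0.1,0.2,0,-0.15,0.1,-3.6,0]],
  ],
)

```text
time: 16.35
position: [0.5049, -0.3364, 0.0205]
eef_rot: [0.179, 1.562, -0.181]
contact_force: [-1.1, 0.8, 6.7]
grip_width: 0.111
```

>>> servo_tool(
  increments=[
    [[0,0,0,0,0,2,0],[0,0,0,0,0,8,0],[0,0,0,0,0,14,0],[0,0,2,0,3,19,0],[0,0,6,-0.5,9,23,0],[0,0,8.4,-1,15,23,0],[0,0,8.4,-1.1,21,23,0],[0,0,8.4,-1.1,27,23,0],[0,0,8.4,-1.1,33,23,0],[0,0,8.4,-1.1,39,23,0],[0,0,8.4,-1.1,45,23,0],[0,0,8.4,-1.1,51,23,0]],
  ],
)

```text
time: 17.85
position: [0.4937, 0.1755, 0.2518]
eef_rot: [0.065, 1.567, -0.065]
contact_force: [0.9, 0.6, -0.4]
grip_width: 0.112
```

```bash
python3 goto.py 0.493 0.2531 0.148 -0.085
```

```text
t 17.85 pos [0.4937 0.1755 0.2518] F [ 0.9  0.6 -0.4] w 0.112 J [ 0.26  0.11  1.87 -0.    1.17 -1.23]
R
 [[ 0.003  0.083  0.997]
 [-0.001  0.997 -0.083]
 [-1.    -0.     0.003]]
rv deg [ 0.03  0.19 -0.13] shift cm [ -0.07   7.76 -10.38]
```

>>> servo_tool(
  increments=[
    [[0,0.2,0,-0.05,5,-1,0],[0,0.2,0,-0.05,7.8,-3,0],[0,0.2,0,-0.05,7.8,-7,0],[0,0.2,0,-0.05,7.8,-10,0],[0,0.2,0,-0.05,7.8,-10.4,0],[0,0.2,0,-0.05,7.8,-10.4,0]],
  ],
)

```text
time: 18.6
position: [0.4937, 0.2536, 0.1488]
eef_rot: [0.065, 1.569, -0.065]
contact_force: [0.0, 0.4, -0.6]
grip_width: 0.115
```

```bash
python3 - <<'E'
from h import *
d=img("scene");crop(d,290,100,430,200,5,"g9.png");t=img("top");crop(t,90,100,245,245,4,"g9t.png")
E
python3 goto.py 0.493 0.2531 0.111 -0.085
```

```text
t 18.7 pos [0.4946 0.2539 0.1498] F [ 0.2  0.1 -0.8] w 0.114 J [ 0.4   0.29  1.87 -0.    0.98 -1.09]
R
 [[ 0.003  0.083  0.997]
 [ 0.001  0.997 -0.083]
 [-1.     0.001  0.003]]
rv deg [-0.05  0.18 -0.11] shift cm [-0.16 -0.08 -3.88]
```

View pics/g9t.png

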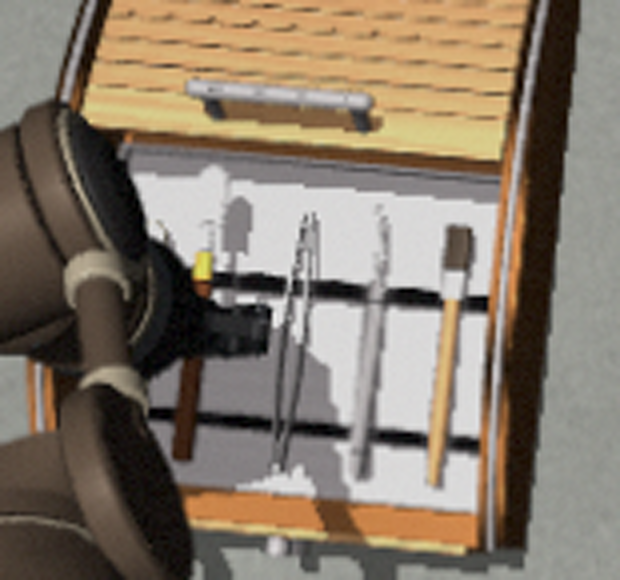

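View pics/g9.png

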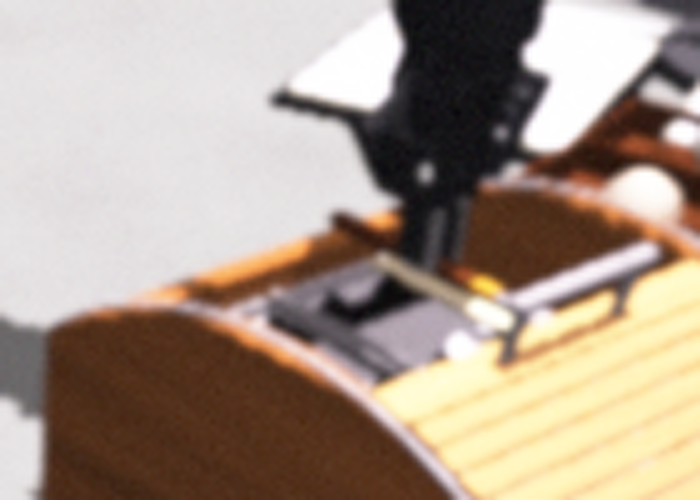

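The spatula is over bay2 (ferrule (203,265), handle end (183,455)), parallel to its neighbours. Lowering it.

>>> servo_tool(
  increments=[
    [[0,0.2,-0.1,-0.1,-0.05,-1.4,0],[0,0.2,-0.1,-0.1,-0.05,-2.6,0],[0,0.2,-0.1,-0.1,-0.05,-3.3,0],[0,0.2,-0.1,-0.1,-0.05,-3.6,0],[0,0.2,-0.1,-0.1,-0.05,-3.8,0],[0,0.2,-0.1,-0.1,-0.05,-3.85,0],[0,0.2,-0.1,-0.1,-0.05,-3.85,0]],
  ],
)

```text
time: 19.58
position: [0.4938, 0.2535, 0.1115]
eef_rot: [0.067, 1.57, -0.066]
contact_force: [0.2, -0.0, -0.4]
grip_width: 0.111
```

>>> servo_tool(
  increments=[
    [[0,0,0,0,0,-0.1,0],[0,0,0,0,0,-0.1,0]],
  ],
)

```text
time: 19.82
position: [0.494, 0.2536, 0.1112]
eef_rot: [0.067, 1.569, -0.066]
contact_force: [-2.4, -0.3, 4.3]
grip_width: 0.112
```

>>> servo_tool(
  increments=[
    [[0,0,0,0,0,-0.1,0.13],[0,0,0,0,0,-0.1,0.17],[0,0,0,0,0,-0.05,0.22],[0,0,0,0,0,0,0.27],[0,0,0,0,0,0.2,0.27]],
  ],
)

```text
time: 20.45
position: [0.4938, 0.2535, 0.113]
eef_rot: [0.067, 1.57, -0.066]
contact_force: [-0.5, 0.4, -0.0]
grip_width: 0.271
```

>>> servo_tool(
  increments=[
    [[0,0,0,0,0,3,0.27],[0,0,0,0,0,9,0.27],[0,0,0,-5,0,15,0.27],[0,0,0,-10,0,17,0.3],[0,0,0,-15,0,17,0.4],[0,0,0,-15,0,17,0.5]],
  ],
)

```text
time: 21.2
position: [0.3407, 0.2532, 0.2832]
eef_rot: [0.066, 1.57, -0.063]
contact_force: [0.2, 0.5, -0.8]
grip_width: 0.499
```

```bash
python3 - <<'E'
from h import *
d=img("scene");crop(d,290,100,430,200,5,"g10.png");t=img("top");crop(t,90,100,245,245,4,"g10t.png")
E
python3 goto.py 0.62 0.198 0.26 -0.085
```

```text
t 21.3 pos [0.3439 0.2537 0.2834] F [0.9 0.7 0.2] w 0.5 J [ 0.53 -0.13  2.03  0.    1.24 -0.95]
R
 [[ 0.002  0.084  0.996]
 [ 0.002  0.996 -0.084]
 [-1.     0.002  0.002]]
rv deg [-0.1   0.11 -0.07] shift cm [27.61 -5.57 -2.34]
```

View pics/g10t.png

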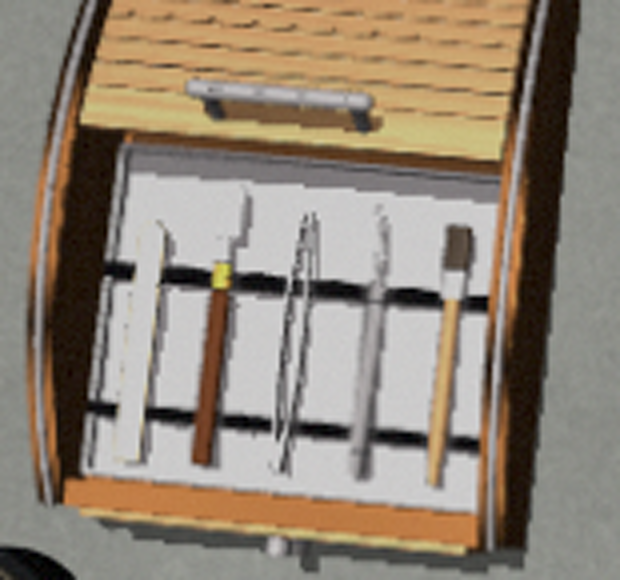

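View pics/g10.png

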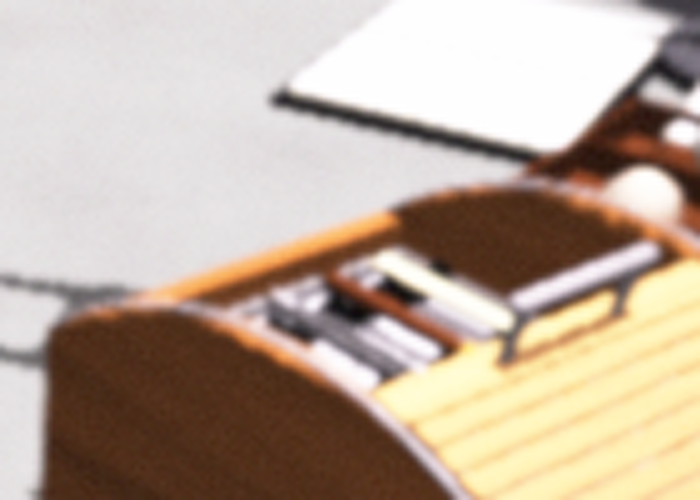

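All five lie in order: folder, spatula (220,270)–(203,460), forceps, probe, brush. I'll check the seating numerically and work out the arc for the tambour.

```bash
cat > arc.py <<'E'
from h import *
ps=-.084;ex=np.array([np.cos(ps),np.sin(ps)]);ax=np.array([.5567,.2036])
def tcp(th,gap=.016,dz=.006):
    f=.593-th;xt=-.286*np.sin(f)+gap
    return np.r_[ax+ex*xt,-.088+.286*np.cos(f)+dz]
E
python3 - <<'E'
from arc import *
d=img("top");c=d["color"].astype(int)
t0=np.array([.50688,.20776]);a=-.083;Rm=np.array([[np.cos(a),-np.sin(a)],[np.sin(a),np.cos(a)]])
def chk(m,n,x0,y0,x1,y1,z=.1):
    o=np.zeros(m.shape,bool);o[y0:y1,x0:x1]=m[y0:y1,x0:x1]
    ys,xs=np.nonzero(o);L=(plane(d,np.c_[xs,ys],z)[:,:2]-t0)@Rm*1000
    k=np.polyfit(L[:,0],L[:,1],1);print(n,len(L),"y at -58,22:",np.polyval(k,[-58,22]).round(1),"x",L[:,0].min().round(0),L[:,0].max().round(0))
rb=c[:,:,0]-c[:,:,2];g=c.max(2)
chk((rb>40),"spatula",135,160,152,218)
chk((rb>50),"brush",193,172,210,224)
chk((g>100)&(g<155),"probe+shadow",178,176,188,220)
s=img("scene")
P=tcp(.82,.030);print("above",P)
cur=sense()["position"]
print("shift",((P-cur)*100).round(1))
for th in np.arange(.82,-.05,-.08):print(round(th,2),((tcp(max(th,0))-P)*100).round(1))
E
```

```text
spatula 214 y at -58,22: [44.6 44.3] x -82.0 30.0
brush 167 y at -58,22: [-87.6 -87.8] x -81.0 21.0
probe+shadow 118 y at -58,22: [-48.4 -44.7] x -82.0 16.0
above [0.65073315 0.19568259 0.19666294]
shift [30.6 -5.8 -8.6]
0.82 [-1.4  0.1  0. ]
0.74 [-3.6  0.3  0.4]
0.66 [-5.9  0.5  0.7]
0.58 [-8.2  0.7  0.7]
0.5 [-10.5   0.9   0.6]
0.42 [-12.7   1.1   0.3]
0.34 [-14.9   1.3  -0.2]
0.26 [-17.1   1.4  -0.8]
0.18 [-19.2   1.6  -1.7]
0.1 [-21.3   1.8  -2.7]
0.02 [-23.3   2.   -3.8]
```

>>> servo_tool(
  increments=[
    [[0,0,0,6,-1.2,0,0],[0,0,0,12,-2.4,0,0],[0,0,0,18,-3.6,0,0],[0,0,0,24,-4.8,0,0],[0,0,0,30,-5.8,0,0],[0,0,0,30.6,-5.8,0,0],[0,0,0,30.6,-5.8,0,0],[0,0,0,30.6,-5.8,-3,0],[0,0,0,30.6,-5.8,-5,0],[0,0,0,30.6,-5.8,-5,0]],
  ],
)

```text
time: 22.65
position: [0.6483, 0.1956, 0.2306]
eef_rot: [0.066, 1.574, -0.066]
contact_force: [-0.0, -0.3, -0.3]
grip_width: -0.001
```

```bash
python3 - <<'E'
from h import *
d=img("scene");crop(d,290,80,490,230,4,"t1.png")
E
python3 goto.py 0.6507 0.1957 0.197 -0.084
```

```text
t 22.7 pos [0.6496 0.1959 0.2324] F [ 0.2  0.4 -0.1] w -0.0 J [ 0.23  0.42  1.51  0.    1.21 -1.26]
R
 [[-0.001  0.084  0.996]
 [ 0.001  0.996 -0.084]
 [-1.     0.001 -0.001]]
rv deg [-0.04 -0.07  0.03] shift cm [ 0.11 -0.02 -3.54]
```

View pics/t1.png

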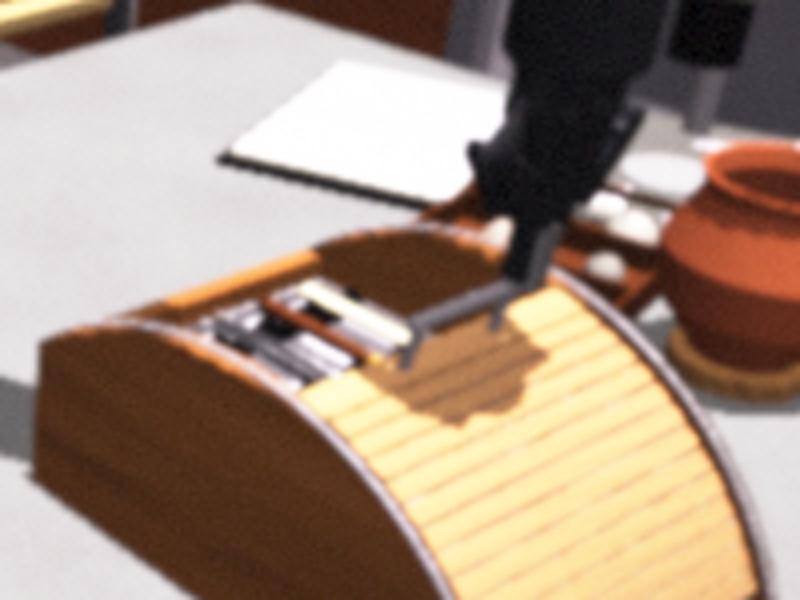

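```bash
python3 - <<'E'
from h import *
d=img("scene")
P=proj(d,[[.6496,.1959,.216],[.6507,.1957,.181],[.6206,.2476-.004,.19],[.6133,.1494+.004,.19],[.62,.198,.19]])
print(((P-[290,80])*4).round(0))
E
```

```text
[[523. 285.]
 [512. 342.]
 [516. 285.]
 [415. 326.]
 [471. 307.]]
```

The projected fingertip (523,285) and bar ends (516,285)/(415,326) agree with the picture. Going down behind the bar.

>>> servo_tool(
  increments=[
    [[0,0,0,0.1,0,-2,0],[0,0,0,0.1,0,-3.3,0],[0,0,0,0.1,0,-3.5,0],[0,0,0,0.1,0,-3.5,0]],
  ],
)

```text
time: 23.25
position: [0.6514, 0.1959, 0.1982]
eef_rot: [0.067, 1.569, -0.066]
contact_force: [0.1, 0.2, 0.1]
grip_width: -0.005
```

```bash
python3 goto.py 0.6507 0.1957 0.1967 -0.084; python3 - <<'E'
from arc import *
p=sense()["position"]
for th in np.arange(.82,-.05,-.06):print(round(th,2),((tcp(max(th,0))-p)*100).round(1))
E
```

```text
t 23.25 pos [0.6514 0.1959 0.1982] F [0.1 0.2 0.1] w -0.005 J [ 0.23  0.45  1.53  0.    1.15 -1.26]
R
 [[ 0.     0.085  0.996]
 [ 0.001  0.996 -0.085]
 [-1.     0.001  0.   ]]
rv deg [-0.07  0.03  0.04] shift cm [-0.07 -0.02 -0.15]
0.82 [-1.5  0.1 -0.2]
0.76 [-3.1  0.2  0.2]
0.7 [-4.8  0.4  0.4]
0.64 [-6.5  0.5  0.5]
0.58 [-8.2  0.7  0.6]
0.52 [-10.    0.8   0.5]
0.46 [-11.7   1.    0.3]
0.4 [-13.3   1.1   0.1]
0.34 [-15.    1.2  -0.3]
0.28 [-16.7   1.4  -0.8]
0.22 [-18.3   1.5  -1.4]
0.16 [-19.8   1.6  -2.1]
0.1 [-21.4   1.8  -2.8]
0.04 [-22.8   1.9  -3.7]
-0.02 [-23.8   2.   -4.3]
```

>>> servo_tool(
  increments=[
    [[0,0,0,-1,0.1,-0.2,0],[0,0,0,-2,0.2,0,0],[0,0,0,-3.1,0.2,0.2,0],[0,0,0,-4.8,0.4,0.4,0],[0,0,0,-6.5,0.5,0.5,0],[0,0,0,-8.2,0.7,0.6,0],[0,0,0,-10,0.8,0.5,0],[0,0,0,-11.7,1,0.3,0],[0,0,0,-11.7,1,0.3,0]],
  ],
)

```text
time: 24.38
position: [0.5324, 0.2061, 0.2016]
eef_rot: [0.067, 1.571, -0.065]
contact_force: [-0.4, -0.1, 0.2]
grip_width: 0.002
```

```bash
python3 - <<'E'
from h import *
print(sense()["contact_force"])
d=img("scene");crop(d,290,80,490,230,4,"t2.png")
E
python3 - <<'E'
from arc import *
p=sense()["position"];print(p)
for th in np.arange(.46,-.05,-.06):print(round(th,2),((tcp(max(th,0))-p)*100).round(1))
E
```

```text
[-0.37695615 -0.12595382  0.20991266]
[0.53277135 0.206032   0.20126337]
0.46 [ 0.2 -0.1  0. ]
0.4 [-1.5  0.1 -0.3]
0.34 [-3.1  0.2 -0.6]
0.28 [-4.8  0.4 -1.1]
0.22 [-6.4  0.5 -1.7]
0.16 [-8.   0.6 -2.4]
0.1 [-9.5  0.8 -3.1]
0.04 [-11.    0.9  -4. ]
-0.02 [-11.9   1.   -4.6]
```

View pics/t2.png

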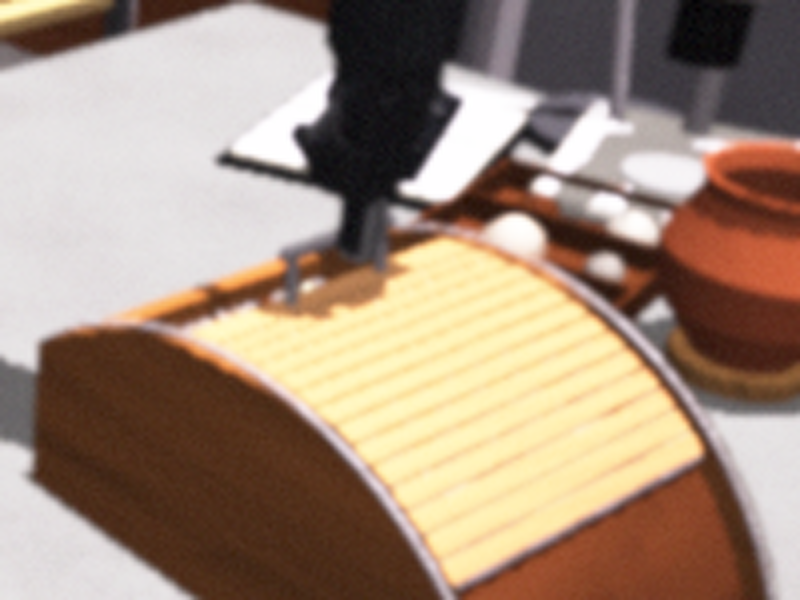

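The tambour follows the finger and is about half shut, with the bar ends at crop (285,245) and (400,200). Continuing.

>>> servo_tool(
  increments=[
    [[0,0,0,-1.5,0.1,-0.3,0],[0,0,0,-3.1,0.2,-0.6,0],[0,0,0,-4.8,0.4,-1.1,0],[0,0,0,-6.4,0.5,-1.7,0],[0,0,0,-8,0.6,-2.4,0],[0,0,0,-9.5,0.8,-3.1,0],[0,0,0,-10.5,0.9,-3.7,0],[0,0,0,-11.2,0.9,-4.1,0],[0,0,0,-11.5,0.9,-4.3,0],[0,0,0,-11.5,0.9,-4.3,0]],
  ],
)

```text
time: 25.68
position: [0.417, 0.2149, 0.1578]
eef_rot: [0.067, 1.574, -0.066]
contact_force: [0.2, -0.1, -0.5]
grip_width: 0.003
```

>>> servo_tool(
  increments=[
    [[0,0,0,-0.2,0,-0.15,0],[0,0,0,-0.4,0,-0.25,0],[0,0,0,-0.6,0.1,-0.35,0],[0,0,0,-0.6,0.1,-0.35,0]],
  ],
)

```text
time: 26.18
position: [0.4133, 0.2152, 0.1552]
eef_rot: [0.064, 1.568, -0.066]
contact_force: [6.6, -2.8, 2.0]
grip_width: 0.003
```

```bash
python3 - <<'E'
from h import *
d=img("scene");crop(d,260,80,460,230,4,"t3.png");print(sense()["position"],sense()["contact_force"])
E
```

```text
[0.41324686 0.2152522  0.15519772] [ 5.32118727 -2.24520609  1.80544321]
```

View pics/t3.png

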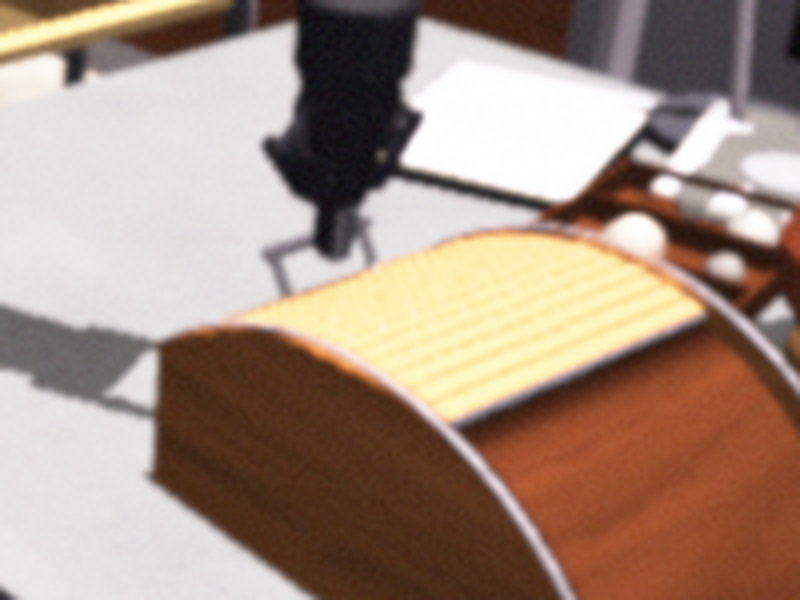

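>>> servo_tool(
  increments=[
    [[0,0,0,-0.2,0,-0.1,0],[0,0,0,-0.4,0,-0.2,0],[0,0,0,-0.4,0,-0.2,0],[0,0,0,-0.4,0,-0.2,0]],
  ],
)

```text
time: 26.72
position: [0.4131, 0.2152, 0.1552]
eef_rot: [0.064, 1.56, -0.064]
contact_force: [7.3, -2.7, 3.9]
grip_width: 0.001
```

>>> servo_tool(
  increments=[
    [[0,0,0,-0.5,0,-0.3,0],[0,0,0,-1,0,-0.6,0],[0,0,0,-1,0,-0.6,0],[0,0,0,-1,0,-0.6,0]],
  ],
)

```text
time: 27.22
position: [0.4129, 0.2162, 0.1543]
eef_rot: [0.065, 1.538, -0.06]
contact_force: [14.8, -5.0, 8.8]
grip_width: 0.003
```

It stalls at the stop at 15 N, and the finger sits where a shut bar puts it. Backing off, then up and away.

>>> servo_tool(
  increments=[
    [[0,0,0,0.5,-0.1,0.3,0],[0,1,0,0.8,-0.1,0.8,0],[0,1.5,0,0.9,-0.1,4,0],[0,1.5,0,0.9,-0.1,9,0],[0,1.5,0,0.9,-0.1,14,0],[0,1.5,0,0.9,-6,16,0],[0,1.5,0,0.9,-12,16,0],[0,1.5,0,0.9,-18,16,0],[0,1.5,0,-3,-23,16,0],[0,1.5,0,-3,-28,16,0],[0,1.5,0,-3,-28,16,0]],
  ],
)

```text
time: 28.6
position: [0.3812, -0.0658, 0.3134]
eef_rot: [0.07, 1.567, -0.065]
contact_force: [0.3, 1.2, 0.5]
grip_width: -0.0
```

```bash
python3 - <<'E'
from h import *
d=img("scene");crop(d,290,100,490,250,4,"f1.png");t=img("top");cv2.imwrite("pics/f2.png",t["color"][:,:,::-1]);crop(t,90,60,245,245,3,"f3.png")
# predicted shut bar
ps=-.084;ex=np.array([np.cos(ps),np.sin(ps)]);ey=np.array([-ex[1],ex[0]]);ax=np.array([.5567,.2036])
for th in (0,.05):
    f=.593-th;b=ax-ex*.286*np.sin(f);z=-.088+.286*np.cos(f)
    B=[np.r_[b+ey*.045,z],np.r_[b-ey*.045,z]]
    print(th,((proj(t,B)-[90,60])*3).round(0),((proj(d,B)-[290,100])*4).round(0))
print(sense()["position"],sense()["contact_force"],sense()["time"])
E
```

```text
0 [[125. 500.]
 [249. 513.]] [[244. 141.]
 [146. 172.]]
0.05 [[124. 483.]
 [248. 495.]] [[258. 136.]
 [160. 168.]]
[ 0.38194179 -0.06339243  0.31346042] [-0.2388718   0.03321351 -0.20543236] 28.7
```

View pics/f1.png

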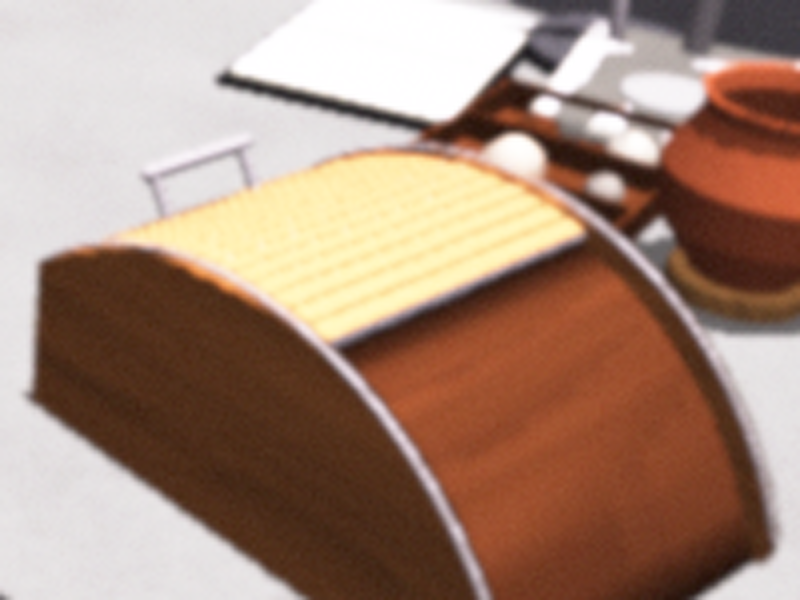

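View pics/f2.png

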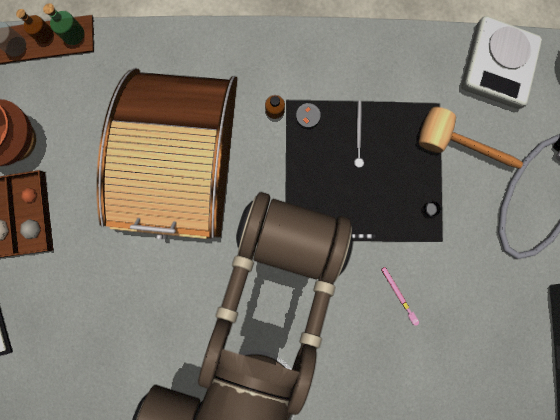

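View pics/f3.png

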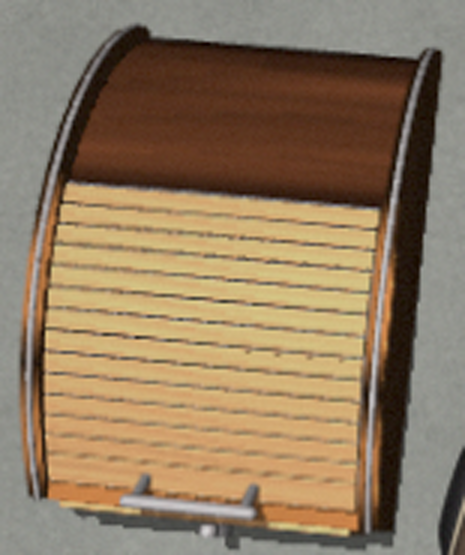

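```bash
python3 - <<'E'
from cell import ticket
print(ticket.finish_job())
E
```

```text
the job is handed in; nothing more can be done
None
```

I laid the three instruments in the tray in the order asked, rolled the tambour shut and handed the job in at about 28.7 s of the 72 s allowed.

- **Placing:** The brush was in bay5, so the probe went to bay4, the forceps to bay3 and the spatula to bay2, with handles towards the robot. Each was lowered until the wrist force showed a light touch (about 3 to 5 N), then released.
- **Seating check:** Before closing, the top picture showed all five instruments parallel and in order. The spatula was within 1 mm of its bay's centre line. The probe read 1 to 4 mm off centre, but that mask included its shadow. I checked the forceps by eye only.
- **Tambour:** I hooked the handle from behind and pulled it along its arc until it stalled at 15 N. With the arm clear, the handle's ends were within about 2 pixels of where a shut tambour puts them in both views.
- **Other things:** The dish, mirror, loupe, bottle, mallet and pink spatula looked unmoved in the last top picture. I did not measure them. The tray contents could not be seen again after the tambour closed.

No check failed or disagreed. After backing off, the robot touched nothing and read about zero contact force.

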